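# Latch the hammer form shut

## Task

Close the hammer form on its brass sheet with the draw latch: lift the loop by its red tab, hook its bar behind the keeper's lip, then press the red lever gently down over centre until it lies flat. Feel for the keeper, whose exact place differs each time, do not force the loop or the lever, and leave the other tools where they are.

Things in the scene. Friction and masses are not known exactly. Their poses are not given: they have to be found in the camera images.
- form: Hammer form, fixed to the bench: grey base plate 290 x 150 x 15 mm, fixed wooden half 84 mm wide, top at z = 60 mm, with the draw latch on it; beyond a brass sheet the moving half, top at z = 54. Origin on the bench under the fixed half's parting face, mid-width. x runs along the latch, from lever to keeper; y across; z up. The latch lies in its plane y = 0.
- pivot (a point): Lever pivot, on the form at x = -65, z = 80 mm; the hinge line is along the form's y. A pin on the lever, 24 mm from the pivot on the handle's side, carries the loop's hinge.
- lever (a joint): Lever angle, rad: 0 = closed, flat on its rest, pointing away from the keeper (form's -x); grows to 2.2 as the handle is raised up and over towards the keeper (upright at 1.57); starts at 0.95 to 1.25. Light friction (1 to 5 N at the loop): it stays where left, and follows when the loop is pulled. With the loop hooked, dead centre is at 0.16; past that the pull holds it down.
- handle: Red-gripped flat handle of the lever, 24 mm wide, 7 thick, from 6 to 66 mm from the pivot. Origin at the pivot; reaches along its own -x (at lever = 0 its axes are the form's); press its +z face. Closing the hooked latch takes some 8 N near its end (springs in the moving half: 12 N + 1.6 N/mm). Over 35 N on it is too much.
- bar (a point): Middle of the loop's end bar, a round bar 5 mm thick and 42 mm long across the form, 126 mm from the loop's hinge on the lever pin. The loop's hinge is just stiff enough to hold it where it is left. No more than 20 N on it while it is held. At the start it stands raised, about level (0.37 rad up to 0.03 down), its bar above the keeper.
- tab (a point): Grip point on the loop's upright red tab: 9 mm thick across the form, 18 along, 36 tall; the point is 12 mm below its top. It stands on a bridge between the side wires (42 mm apart), 28 mm behind the bar. Tab upright (loop sloping 0.25 rad down to the bar), the bar is 27 mm along +x from the point and 31 mm down; it leans with the loop, 0.2 to 0.6 rad back at first. Turn the hand with it.
- keeper_mid (a point): Mid-setting of the keeper's seat (the bar's middle when hooked, before closing): a point fixed on the form at x = 49, z = 64 mm. The steel keeper, 34 mm wide, is on the moving half, whose gap differs each time: the true seat lies up to 10 mm nearer to or farther from the latch along the form's x, and is not measured. Feel for it.
- jaw (a joint): How far the moving half is drawn in, m: 0 at rest, 0.003 to 0.023 latched. Keeper seen from the side, mm along x from the true seat: slot floor z = 60; hook post -12.5 to -2.5; its lip -12.5 to +3, z = 66.5 to 70.5; open mouth +3 to +11; solid back block +11 to +24, top z = 70.5. The bar goes down into the mouth, then back under the lip to the post.
- hammer_blue: bystander: blue planishing hammer with wooden handle, 220 mm; origin at the middle of its underside
- hammer_steel: bystander: dark steel hammer with wooden handle, 240 mm; origin at the middle of its underside
- file: bystander: flat file with wooden handle, 255 mm; origin at the middle of its underside
- brass_trim: bystander: brass half-round trim, 200 mm; origin at the middle of its underside
- rivet_tin: bystander: small aluminium tin, 64 mm wide, 75 mm tall; origin at the middle of its underside
- chisel: bystander: square steel chisel bar, 110 x 12 x 12 mm, on the form's grey base plate beside the wooden block; origin at the middle of its underside
- dolly: bystander: small dark steel dolly, 50 x 24 x 22 mm, on the grey base plate at the other side; origin at the middle of its underside

How it is judged:
By the outcome, as a careful person would: the job done as asked, in the order asked, and still so for the second after the job is handed in, with the robot touching nothing.
It also fails if it takes over 72 s, if anything falls off the work surface, if the arm or the gripper's body presses on something with over 40 N, if the wrist force passes 120 N, or if a joint passes its speed limit or range.

## Robot

A 6-joint arm with a two-finger parallel gripper is mounted at the origin on the work surface. World frame = base frame: x ahead of the robot, y to its left, z up, the work surface at z = 0. Lengths are in mm, angles in degrees, forces in N, time in s.
With the tool pointing down it reaches from about 350 to 850 mm from the base axis. Payload 8.1 kg.
Tool frame: the origin (TCP) lies between the finger pads; the fingertips stand 11 mm ahead of it and the grasp point (between the pads) lies 8 mm behind it; z points along the fingers, y is the line along which they close (so a half turn about z gives the same grasp; the last joint's range is limited). The gripper opens to 85 mm and grips with 20 to 120 N. Pads are 22 mm wide; open, the fingers measure 114 mm over their backs; the gripper's body (76 mm by 85 mm) begins 54 mm behind the grasp point. The pads swing forward as they close: fully open they stand 13 mm farther back than shut.
Start: joints at [-81.44, 7.471, 85.268, -0, 87.261, -4.893], TCP at [139.609, -583.536, 242.292] pointing down, gripper open.
Joint ranges: [-169.43, 169.43], [-51.17, 129.36], [1.28, 143.12], [-76.62, 256.62], [0, 156.53], [-152.29, 152.29]. Speed limits (degrees/s): [136.94, 136.94, 159.86, 180, 180, 180].

## Interface

Orientations are given as [roll, pitch, yaw] about the fixed x, y, z axes, in that order (R = Rz(yaw) Ry(pitch) Rx(roll)).
In Python, from bench import r, snapshot, get_calibration gives the robot as it stands.
- The arm moves only by the tool step_arm, never from a script. Its argument "rows" is a list of rows, each a list of 2 entries, a list of its own where there are three numbers: the shift along the tool's x, y, z in mm, then the turn about the tool's z in degrees. In form: [[[tx, ty, tz], yaw], ...]. A call has 1 to 12 rows; each row is the pose to reach, as a shift and turn from the pose commanded when the call began, along the tool's axes at that moment; what a row does not reach only later rows make up. A row lasts 1/10 s, in which the tool goes at most 50 mm and 8.59 degrees, less where a joint would pass 70% of its speed; a pose out of reach is approached as far as the arm can. A call with a gripper value outside its range is refused whole. "fingers" is the opening, from 0 (shut) to 1 (fully open), set as the call begins (left out, the last holds). The fingers move at their own pace and stop on an object; "squeeze" is the grip in N (left out, the last holds). Time passes only in rows, so rows that repeat a pose let the fingers close. It gives the time, the measured TCP pose, the force, the opening and the grip force at its end, in the units of the state.
- r.sense(): the state, without advancing time (a new reading comes with each control period).
- snapshot(name): name is "side" or "top" or "wrist"; returns the picture (420x560x3 uint8, blue, green, red); there is no depth.
- get_calibration(name): a dict with "fovy" (degrees; the focal length in pixels is half the picture's height over the tangent of half this angle, whatever the lens; pixels are square), "cx", "cy" (the principal point, pixels), "eye" and "orientation" of the camera in the world. Camera axes: x right, y up, looking along -z (the intrinsics and any distortion apply to the point x, -y, -z); pixel columns grow to the right and rows downward; lengths in mm; the calibration is good to about 2 mm. The wrist camera is an equidistant fisheye: a pixel r from the principal point sees the ray r / f radians off the axis. A picture is of the moment at which its call begins: read the wrist's pose just before it. get_calibration takes no time and is no camera call; for the wrist camera it gives the pose at the moment of the call.
- r.hand_in(): hands the job in; it is judged then, once.
The state is a dict: "time": time; "joint_pos": joint angles; "qd": joint speeds; "joint_efforts": joint torques, N m; "tool_pos": TCP position; "tcp_rot": TCP orientation; "ft_force": force on the tool from outside, world axes, zero at the start; "wrist_torque": the same for the moment, N m; "finger_gap": finger opening in mm; "grip_force": force on a finger pad.
Only numpy, scipy, OpenCV 4.12 (cv2) and the standard library are available. Lean on these libraries where they do the work, as an engineer would, in place of code of your own. Each camera call takes 0.05 s, during which the arm holds its last target. There are 200 camera calls.

## Working session

There is one attempt and no reset: what is moved stays moved. The work goes in short steps, Python scripts to look and compute and a tool call to move; the robot and the scene stay as the last step left them, time stands still between calls to the robot, and variables do not carry over. Pictures are saved under pics/ and viewed, at most 10 in all, crops included, and the job is handed in when it is done.

Besides the shell and the picture viewer there is one more tool, called after ">>>" as name(argument=value, ...), one argument or row to a line, values as JSON. step_arm: Moves the arm, as the interface text tells. Its arguments: {"type":"object","properties":{"rows":{"type":"array"},"fingers":{"type":"number"},"squeeze":{"type":"number"}},"required":["rows"]}

```bash
mkdir -p pics; python3 - <<'E'
from bench import r,snapshot,get_calibration
import cv2,numpy as np
s=r.sense();print(s)
a=snapshot("side");b=snapshot("top");w=None
for n in("side","top","wrist"):print(n,get_calibration(n))
w=snapshot("wrist")
for n,i in(("side",a),("top",b),("wrist",w)):cv2.imwrite(f"pics/{n}0.png",i)
E
```

```text
{'time': 0.0, 'joint_pos': array([-8.14394640e+01,  7.51427190e+00,  8.53309714e+01,  1.54879168e-03,
        8.72601822e+01, -4.89292477e+00]), 'qd': array([-0.03592265,  0.01329813,  0.12862799, -0.0828082 ,  0.0643703 ,
        0.07126709]), 'joint_efforts': array([-1.34418701e-04, -5.69392061e+01, -5.00562823e+01, -3.84221694e-04,
        1.46655750e-02, -1.64530832e-05]), 'tool_pos': array([ 139.54633435, -583.00049433,  241.23690086]), 'tcp_rot': array([-1.79895091e+02, -1.05333971e-02,  1.34533756e+01]), 'ft_force': array([-0.68146884, -0.1876102 , -0.4786078 ]), 'wrist_torque': array([-0.0163367 ,  0.02793427,  0.01071895]), 'grip_force': 0.0, 'finger_gap': 85.27109478837663}
side {'fovy': 49.96823357822173, 'cx': 282.98075923116204, 'cy': 207.3801583515863, 'eye': array([-185.33422953,  748.38552482,  824.70444561]), 'orientation': array([ 5.59764212e+01, -3.69662657e-02, -1.34907208e+02])}
top {'fovy': 43.35099210437235, 'cx': 280.209894789628, 'cy': 214.6949678947619, 'eye': array([ 312.86743736,   -8.24118703, 1729.00878045]), 'orientation': array([ 10.30563918,   0.603081  , -91.16106465])}
wrist {'fovy': 65.70646984690485, 'cx': 279.9930043444554, 'cy': 205.98095393514967, 'eye': array([ 215.17504203, -564.49395744,  373.18855129]), 'orientation': array([-17.75272869,   0.15302439, -76.4535654 ])}
```

View pics/side0.png

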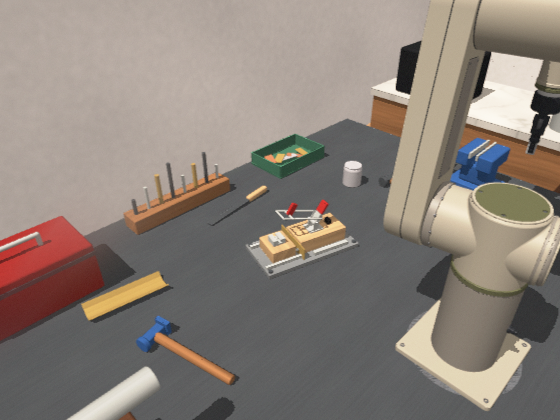

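View pics/top0.png

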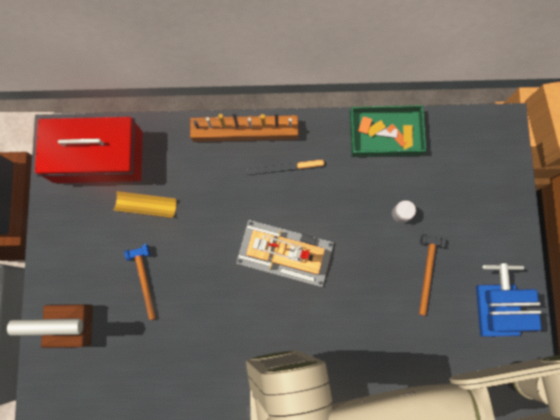

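The side view shows the form at about (303,243), with the tab near (291,210) and the lever near (319,210). The top view shows it at about (286,252), with the keeper end to the left (world +y). Next I'll zoom in on both.

```bash
cat > h.py <<'E'
import numpy as np,cv2
from scipy.spatial.transform import Rotation as R
from scipy.optimize import least_squares
def ray(c,p,fish=False):
    f=210/np.tan(np.radians(c["fovy"]/2)); u=(p[0]-c["cx"])/f; v=(p[1]-c["cy"])/f
    if fish:
        t=np.hypot(u,v); k=np.sin(t)/t if t>1e-9 else 1; d=np.array([u*k,-v*k,-np.cos(t)])
    else: d=np.array([u,-v,-1.])
    d=R.from_euler("xyz",c["orientation"],degrees=True).apply(d); return c["eye"],d/np.linalg.norm(d)
def onz(c,p,z,fish=False):
    e,d=ray(c,p,fish); return e+d*(z-e[2])/d[2]
def tri(rays):
    A=sum(np.eye(3)-np.outer(d,d) for e,d in rays); b=sum((np.eye(3)-np.outer(d,d))@e for e,d in rays); return np.linalg.solve(A,b)
def proj(c,P,fish=False):
    f=210/np.tan(np.radians(c["fovy"]/2)); q=R.from_euler("xyz",c["orientation"],degrees=True).inv().apply(np.array(P)-c["eye"])
    x,y,z=q[0],-q[1],-q[2]
    if fish:
        h=np.hypot(x,y);t=np.arctan2(h,z);return np.array([c["cx"]+f*t*x/h,c["cy"]+f*t*y/h])
    return np.array([c["cx"]+f*x/z,c["cy"]+f*y/z])
def red(im):
    h=cv2.cvtColor(im,cv2.COLOR_BGR2HSV);return (((h[...,0]<6)|(h[...,0]>174))&(h[...,1]>170)&(h[...,2]>90)).astype(np.uint8)
E
python3 - <<'E'
from h import *
from bench import get_calibration
a=cv2.imread("pics/side0.png");b=cv2.imread("pics/top0.png")
A=cv2.resize(a[185:275,235:368],(798,540),interpolation=cv2.INTER_CUBIC)
B=cv2.resize(b[212:292,228:342],None,fx=5,fy=5,interpolation=cv2.INTER_CUBIC)
o=np.hstack([cv2.resize(a[190:275,240:365],None,fx=3.2,fy=3.2,interpolation=cv2.INTER_CUBIC),cv2.resize(b[215:290,232:340],None,fx=3.6,fy=3.625,interpolation=cv2.INTER_CUBIC)])
print(o.shape);cv2.imwrite("pics/z.png",o)
for n,i,(x0,y0,x1,y1) in(("side",a,(240,185,370,275)),("top",b,(230,215,340,290))):
    m=red(i);k=np.zeros_like(m);k[y0:y1,x0:x1]=m[y0:y1,x0:x1]
    nn,l,st,ce=cv2.connectedComponentsWithStats(k)
    print(n,[(st[j].tolist(),ce[j].round(1).tolist()) for j in range(1,nn) if st[j][4]>3])
# base plate
h=cv2.cvtColor(b,cv2.COLOR_BGR2HSV)
print(b[228,250],b[262,325],b[300,280])
m=(b.min(2)>75).astype(np.uint8);k=np.zeros_like(m);k[212:292,228:342]=m[212:292,228:342]
m2=(b.max(2)>75).astype(np.uint8);k[212:292,228:342]|=m2[212:292,228:342]
cs,_=cv2.findContours(k,0,2);c=max(cs,key=cv2.contourArea);rc=cv2.minAreaRect(c);print(rc)
C=get_calibration("top")
print([onz(C,p,15).round(0).tolist() for p in cv2.boxPoints(rc)],onz(C,rc[0],15))
E
```

```text
(272, 789, 3)
side [([317, 200, 11, 14, 87], [322.0, 206.3]), ([287, 203, 10, 12, 65], [291.6, 208.3])]
top [([269, 243, 9, 4, 19], [273.2, 244.6]), ([301, 251, 8, 8, 52], [304.8, 254.4])]
[192 205 209] [90 96 99] [89 89 90]
((284.5, 251.5), (79.0, 113.0), 90.0)
[[638.0, 176.0, 15.0], [629.0, -197.0, 15.0], [372.0, -187.0, 15.0], [379.0, 176.0, 15.0]] [502.76768658  -8.01588249  15.        ]
```

View pics/z.png

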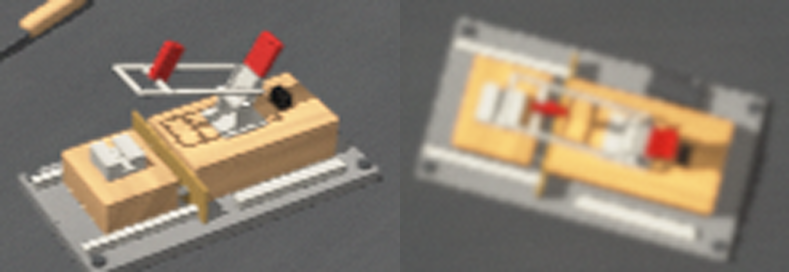

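The crops show the plate corners, the raised loop and the upright lever. From these I'll compute the form's pose and triangulate the red parts.

```bash
python3 - <<'E'
from h import *
from bench import get_calibration
T=get_calibration("top");S=get_calibration("side")
q=[onz(T,p,15) for p in[(249.2,220.5),(334.8,242),(325.9,286.2),(237,264.1)]]
t=[onz(S,p,15) for p in[(246.3,244.7),(269.7,273.8),(358.8,239.4)]]
print(np.round(q),np.round(t))
c=np.mean(q,0);ax=(q[0]+q[3]-q[1]-q[2]);L=np.linalg.norm(ax)/2;ax/=np.linalg.norm(ax);print(c,L,ax,np.degrees(np.arctan2(ax[1],ax[0])))
yx=np.cross([0,0,1],ax)
for n,a,b in(("tab",(291.6,208.3),(273.2,244.6)),("lev",(322,206.3),(304.8,254.4))):
    P=tri([ray(S,a),ray(T,b)]);print(n,P,(P-c)@ax,(P-c)@yx, proj(S,P),proj(T,P))
# brass sheet ends in top (576,52)&(540,192) crop
for p in[(576,52),(540,192)]:
    P=onz(T,(232+(p[0]-400)/3.6,215+p[1]/3.6),60);print("brass",P,(P-c)@ax,(P-c)@yx)
E
```

```text
[[ 608.  106.   15.]
 [ 530. -173.   15.]
 [ 388. -139.   15.]
 [ 465.  147.   15.]] [[ 603.  110.   15.]
 [ 467.  147.   15.]
 [ 391. -137.   15.]]
[497.76221181 -14.62582418  15.        ] 292.5639242571059 [0.26389655 0.96455099 0.        ] 74.69860435043968
tab [508.97187534  24.78109766 145.11081997] 40.96817696702232 -0.41294152608695356 [291.13027891 208.23104757] [273.47413167 244.92243131]
lev [480.60351942 -70.01343474 120.02951397] -57.95229427903088 1.9338346633928918 [321.85979311 206.28150804] [304.88009774 254.50239041]
brass [568.72931852   1.97540299  60.        ] 34.740704396530674 -64.07038657698442
brass [445.44008454  36.04228341  60.        ] 35.06434474103736 63.838498233011876
```

```bash
cat >> h.py <<'E'
def shift(s,tgt,yaw):
    M=R.from_euler("xyz",s["tcp_rot"],degrees=True); return M.inv().apply(np.array(tgt)-s["tool_pos"]).round(1),round(-(yaw-s["tcp_rot"][2]),1)
E
python3 - <<'E'
from h import *
from bench import r
print(shift(r.sense(),(509,25,232),74.7))
E
```

```text
(array([ 500.8, -505.5,   10.3]), np.float64(-61.2))
```

>>> step_arm(
  rows=[
    [[501,-505,10],-61],
    [[501,-505,10],-61],
    [[501,-505,10],-61],
    [[501,-505,10],-61],
    [[501,-505,10],-61],
    [[501,-505,10],-61],
    [[501,-505,10],-61],
    [[501,-505,10],-61],
    [[501,-505,10],-61],
    [[501,-505,10],-61],
    [[501,-505,10],-61],
    [[501,-505,10],-61],
  ],
  fingers=0.45,
  squeeze=20,
)

```text
time: 1.35
tool_pos: [452.1, -69.0, 233.9]
tcp_rot: [180.0, 0.0, 74.5]
ft_force: [1.5, -1.7, -0.5]
finger_gap: 38.6
grip_force: 0.0
```

```bash
python3 - <<'E'
from h import *
from bench import r
s=r.sense();print(s["tool_pos"],s["tcp_rot"],shift(s,(509,25,232),74.7))
E
```

```text
[452.05554581 -68.97318017 233.89296   ] [1.79968809e+02 7.30199793e-03 7.44555800e+01] (array([105.8,  29.7,   1.9]), np.float64(-0.2))
```

>>> step_arm(
  rows=[
    [[106,30,2],0],
    [[106,30,2],0],
    [[106,30,2],0],
    [[106,30,2],0],
    [[106,30,2],0],
    [[106,30,2],0],
  ],
)

```text
time: 1.95
tool_pos: [508.3, 21.7, 231.9]
tcp_rot: [-180.0, 0.0, 74.4]
ft_force: [-0.9, -0.9, -0.0]
finger_gap: 38.2
grip_force: 0.0
```

```bash
python3 - <<'E'
from h import *
from bench import *
import pickle
s=r.sense();C=get_calibration("wrist");im=snapshot("wrist");pickle.dump(C,open("c1.pkl","wb"))
print(s["tool_pos"],s["tcp_rot"],s["ft_force"],C)
cv2.imwrite("pics/w1.png",im);cv2.imwrite("pics/w1v.png",cv2.resize(im,(800,600),interpolation=cv2.INTER_CUBIC))
E
```

```text
[508.27000235  21.70557295 231.85503936] [-1.79992257e+02  2.70943767e-02  7.43599476e+01] [-0.94343379 -0.91775152 -0.00658585] {'fovy': 65.70646984690485, 'cx': 279.9930043444554, 'cy': 205.98095393514967, 'eye': array([528.91126307,  97.68432422, 363.63865194]), 'orientation': array([-1.77502723e+01,  1.49179358e-02, -1.55460664e+01])}
```

View pics/w1v.png

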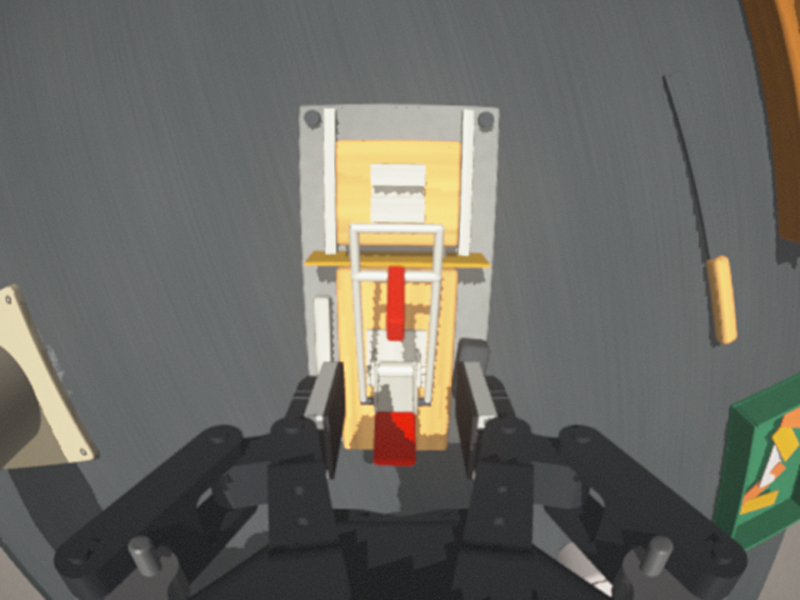

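The wrist view (in 800x600 pixels) shows the keeper at u≈398: back block v≈165–184, dark mouth about 184–196, lip about 196–220. The bar is at (397,230), the brass sheet at v≈259 and the tab at (396,267–340). I'll put these in form coordinates.

```bash
python3 - <<'E'
from h import *
import pickle
C=pickle.load(open("c1.pkl","rb"));im=cv2.imread("pics/w1.png");g=cv2.cvtColor(im,cv2.COLOR_BGR2GRAY)
p=g[:,265:292].mean(1);print(dict(zip(range(108,170),p[108:170].astype(int))))
k=1.4286
V=lambda u,v,z:onz(C,(u/k,v/k),z,True)
tl,tr=V(300,107,15),V(498,107,15)
yx=(tl-tr)/np.linalg.norm(tl-tr);ax=np.cross(yx,[0,0,1]);print("plate w",np.linalg.norm(tl-tr),"yaw",np.degrees(np.arctan2(ax[1],ax[0])))
a=np.radians(74.7);ax=np.array([np.cos(a),np.sin(a),0]);yx=np.cross([0,0,1],ax)
pl=(tl+tr)/2
f=lambda P:((P-pl)@ax,(P-pl)@yx)
print("far edge",pl)
for n,u,v,z in[("fixed edge L",338,267,60),("fixed edge R",458,267,60),("mov far",397,141,54),("mov near",350,243,54),("movcorL",336,141,54),("movcorR",461,141,54),("fixL",345,448,60),("fixR",447,448,60),
 ("back far",398,165,70.5),("back near",398,184,70.5),("lip far",398,196,70.5),("lip near",398,220,70.5),("kL",371,190,70.5),("kR",425,190,70.5),("bar130",397,230,130),("bar125",397,230,125)]:
    print(n,V(u,v,z).round(1),np.round(f(V(u,v,z)),1))
E
```

```text
{108: np.int64(216), 109: np.int64(214), 110: np.int64(214), 111: np.int64(214), 112: np.int64(214), 113: np.int64(211), 114: np.int64(209), 115: np.int64(228), 116: np.int64(237), 117: np.int64(237), 118: np.int64(236), 119: np.int64(236), 120: np.int64(237), 121: np.int64(237), 122: np.int64(237), 123: np.int64(238), 124: np.int64(238), 125: np.int64(239), 126: np.int64(240), 127: np.int64(240), 128: np.int64(239), 129: np.int64(223), 130: np.int64(178), 131: np.int64(162), 132: np.int64(163), 133: np.int64(165), 134: np.int64(180), 135: np.int64(209), 136: np.int64(229), 137: np.int64(231), 138: np.int64(232), 139: np.int64(236), 140: np.int64(238), 141: np.int64(236), 142: np.int64(235), 143: np.int64(234), 144: np.int64(235), 145: np.int64(236), 146: np.int64(236), 147: np.int64(236), 148: np.int64(237), 149: np.int64(238), 150: np.int64(239), 151: np.int64(239), 152: np.int64(239), 153: np.int64(239), 154: np.int64(234), 155: np.int64(207), 156: np.int64(198), 157: np.int64(228), 158: np.int64(245), 159: np.int64(247), 160: np.int64(241), 161: np.int64(228), 162: np.int64(203),
[... 221 characters left out ...]
074  15.        ]
fixed edge L [467.5  34.   60. ] [-112.3   41.8]
fixed edge R [545.9  12.2  60. ] [-112.7  -39.6]
mov far [528.6 104.2  54. ] [-28.5   1.3]
mov near [479.3  46.7  54. ] [-97.   33.7]
movcorL [490.1 115.6  54. ] [-27.7  41.5]
movcorR [569.3  93.5  54. ] [-28.1 -40.8]
fixL [ 425.3 -109.3   60. ] [-261.7   44.6]
fixR [ 504.4 -131.    60. ] [-261.8  -37.4]
back far [525.2  89.1  70.5] [-44.    0.7]
back near [521.9  77.5  70.5] [-56.    0.7]
lip far [519.9  70.2  70.5] [-63.6   0.7]
lip near [515.7  55.4  70.5] [-79.    0.8]
kL [504.6  78.5  70.5] [-59.7  17.7]
kR [537.3  69.4  70.5] [-59.8 -16.2]
bar130 [516.5  59.1 130. ] [-75.2   1. ]
bar125 [516.3  58.3 125. ] [-76.1   1.1]
```

```bash
python3 - <<'E'
from h import *
import pickle
from bench import get_calibration
C=pickle.load(open("c1.pkl","rb"));im=cv2.imread("pics/w1.png")
S=get_calibration("side");T=get_calibration("top")
m=red(im);n,l,st,ce=cv2.connectedComponentsWithStats(m)
pl=np.array([537.4,131.4,15]);a=np.radians(74.6);ax=np.array([np.cos(a),np.sin(a),0]);yx=np.cross([0,0,1],ax)
o=pl-111*ax+0.8*yx;o[2]=0
F=lambda P:np.round([(P-o)@ax,(P-o)@yx,P[2]],1)
for j in range(1,n):
    if st[j][4]<100 or ce[j][1]<150:continue
    print(st[j],ce[j])
    c=ce[j]; sd=(291.6,208.3) if c[1]<250 else (322,206.3)
    P=tri([ray(C,c,True),ray(S,sd)]);print(F(P),P.round(1),proj(S,P),proj(C,P,True))
    for v in(st[j][1],st[j][1]+st[j][3]):
        print(v,[F(onz(C,(c[0],v),z,True)).tolist() for z in(120,130,140,150,160)])
# side extremes of tab/lever
si=cv2.imread("pics/side0.png");m=red(si)[195:225,280:335]
for r_ in m: print("".join(".#"[x] for x in r_))
E
```

```text
[271 187  12  51 551] [276.56987296 212.45190563]
[  1.5   1.2 146.7] [506.4  26.4 146.7] [291.42387016 208.36905679] [276.36101179 213.13925758]
187 [[13.7, 1.3, 120.0], [16.2, 1.2, 130.0], [18.8, 1.1, 140.0], [21.4, 0.9, 150.0], [23.9, 0.8, 160.0]]
238 [[-29.1, 1.6, 120.0], [-24.8, 1.4, 130.0], [-20.5, 1.3, 140.0], [-16.2, 1.2, 150.0], [-11.8, 1.0, 160.0]]
[ 262  289   29   37 1014] [276.13017751 307.05325444]
[-97.2   2.4 121.3] [479.  -68.5 121.3] [321.95073082 206.34240821] [276.1099809  307.25035543]
289 [[-78.2, 2.3, 120.0], [-71.9, 2.1, 130.0], [-65.6, 2.0, 140.0], [-59.2, 1.8, 150.0], [-52.9, 1.6, 160.0]]
326 [[-120.3, 2.6, 120.0], [-112.3, 2.5, 130.0], [-104.2, 2.3, 140.0], [-96.1, 2.1, 150.0], [-88.1, 1.9, 160.0]]
.......................................................
.......................................................
.......................................................
.......................................................
.......................................................
..........................................##...........
.............................
[... 614 characters left out ...]
.............###............
.......######............................#.............
...........#...........................................
.......................................................
.......................................................
.......................................................
.......................................................
.......................................................
.......................................................
.......................................................
.......................................................
.......................................................
.......................................................
```

```bash
cat >> h.py <<'E'
A0=np.radians(74.3);AX=np.array([np.cos(A0),np.sin(A0),0]);YX=np.cross([0,0,1],AX)
_a=np.radians(74.6);O=np.array([537.4,131.4,0])-111*np.array([np.cos(_a),np.sin(_a),0])+0.8*np.array([-np.sin(_a),np.cos(_a),0])
SEAT=44.2
def form(P):return np.array([(P-O)@AX,(P-O)@YX,P[2]])
def world(x,y,z):return O+AX*x+YX*y+np.array([0,0,z])
def pin(t):return np.array([-65-24*np.cos(t),80+24*np.sin(t)])
def bar2(b):   # theta, elevation for a bar position
    from scipy.optimize import brentq
    f=lambda t:np.hypot(*(np.array(b)-pin(t)))-126
    t=brentq(f,0.13,2.4);d=np.array(b)-pin(t);return t,np.arctan2(d[1],d[0])
def pt(t,e,al,pe):u=np.array([np.cos(e),np.sin(e)]);return pin(t)+al*u+pe*np.array([-u[1],u[0]])
E
python3 - <<'E'
from h import *
from bench import *
s=r.sense();print(form(s["tool_pos"]),shift(s,world(-4,1.2,148),74.3))
E
```

```text
[ -2.52544095  -1.94081804 231.93099018] (array([-1.4, -3.1, 83.9]), np.float64(0.0))
```

>>> step_arm(
  rows=[
    [[-1.5,-3,30],0],
    [[-1.5,-3,60],0],
    [[-1.5,-3,75],0],
    [[-1.5,-3,83],0],
    [[-1.5,-3,83],0],
    [[-1.5,-3,83],0],
    [[-1.5,-3,83],0],
  ],
)

```text
time: 2.7
tool_pos: [506.6, 22.3, 150.5]
tcp_rot: [179.9, -0.0, 74.4]
ft_force: [0.6, -0.1, 0.9]
finger_gap: 38.5
grip_force: 0.0
```

>>> step_arm(
  rows=[
    [[0,0,0],0],
    [[0,0,0],0],
    [[0,0,0],0],
    [[0,0,0],0],
    [[0,0,0],0],
    [[0,0,0],0],
    [[0,0,0],0],
    [[0,0,0],0],
  ],
  fingers=0,
  squeeze=20,
)

```text
time: 3.5
tool_pos: [505.7, 22.4, 149.0]
tcp_rot: [180.0, -0.0, 74.5]
ft_force: [1.6, 1.8, 2.4]
finger_gap: 8.5
grip_force: 26.3
```

```bash
python3 - <<'E'
from h import *
from bench import *
import pickle
s=r.sense();print(form(s["tool_pos"]),s["tool_pos"],s["ft_force"],s["finger_gap"],s["grip_force"])
C=get_calibration("wrist");pickle.dump(C,open("c2.pkl","wb"));im=snapshot("wrist");cv2.imwrite("pics/w2.png",im)
si=snapshot("side");cv2.imwrite("pics/s2.png",si)
o=np.hstack([cv2.resize(im[60:340,160:400],(480,560)),cv2.resize(si[180:280,250:307+0],(319,560),interpolation=cv2.INTER_CUBIC)])
cv2.imwrite("pics/v2.png",o)
E
```

```text
[ -2.54215013   0.82713897 149.0074907 ] [505.66780782  22.37437225 149.0074907 ] [1.56435121 1.81567874 2.4137132 ] 8.526192475746498 26.347443759441376
```

View pics/v2.png

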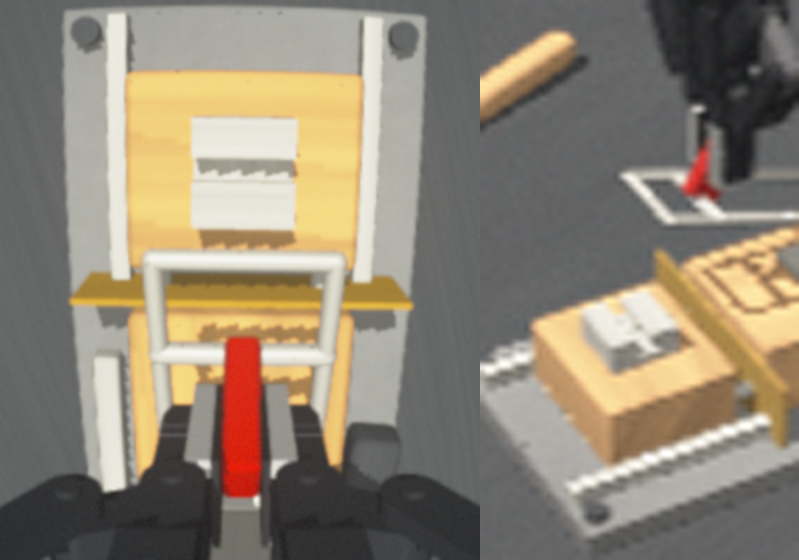

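The tab is held (gap 8.5 mm). In the crop, which is 2x with offset (160,60), the back block spans v≈117–157, the lip v≈180–228, and the bar is at (245,262). I'll re-measure the keeper and bar from here.

```bash
python3 - <<'E'
from h import *
import pickle
C=pickle.load(open("c2.pkl","rb"));g=cv2.cvtColor(cv2.imread("pics/w2.png"),cv2.COLOR_BGR2GRAY)
V=lambda u,v,z:form(onz(C,(160+u/2,60+v/2),z,True)).round(1)
for n,v,off in(("backfar",117,24),("backnear",157,11),("lipfar",180,3),("lipnear",228,-12.5)):
    P=V(244,v,70.5);print(n,P,"seat",P[0]-off)
for z in(130,135,140,145):print("bar",V(245,262,z))
print("tabfoot",[V(243,345,z) for z in(128,132,136)])
for c in((64,10),(426,18)):print("plate",V(*c,15))
print("mov",V(128,73,54),V(362,76,54),"brass top",V(240,290,70))
# model fit: theta,elev,x-offset of model from form estimate
def res(p):
    t,e,dx=p; G=pt(t,e,92.2,23.4); b=pt(t,e,126,0); q=np.array([b[0]+dx,0,b[1]])
    bx=np.interp(b[1],[130,145],[V(245,262,130)[0],V(245,262,145)[0]])
    ta=np.array([-np.sin(e+.25),np.cos(e+.25)])
    d=np.array([-2.5,157])-(G+[dx,0])        # grasp point lies near the tab axis
    return [b[0]+dx-bx, d@[ta[1],-ta[0]]*.5,(t-.98)*20,dx*.3]
s=least_squares(res,[1,.3,0]);print(s.x,s.fun,pt(s.x[0],s.x[1],126,0))
E
```

```text
backfar [67.6  0.3 70.5] seat 43.599999999999994
backnear [54.6  0.3 70.5] seat 43.6
lipfar [47.1  0.2 70.5] seat 44.1
lipnear [31.1  0.1 70.5] seat 43.6
bar [ 35.5   0.3 130. ]
bar [ 36.8   0.3 135. ]
bar [ 38.2   0.4 140. ]
bar [ 39.5   0.4 145. ]
tabfoot [array([ 13.1,   0.6, 128. ]), array([ 14.8,   0.7, 132. ]), array([ 16.4,   0.7, 136. ])]
plate [111.8  73.7  15. ]
plate [109.4 -74.5  15. ]
mov [82.9 40.4 54. ] [ 82.3 -40.6  54. ] brass top [ 9.4  1.4 70. ]
[ 0.97886546  0.36066243 -0.16818872] [-0.00080857 -0.03892633 -0.02269087 -0.05045661] [ 39.5024246  144.38141671]
```

```bash
cat >> h.py <<'E'
T0,E0=.979,.361
_d=np.array([-2.5,157])-pin(T0);AL=_d@[np.cos(E0),np.sin(E0)];PE=_d@[-np.sin(E0),np.cos(E0)]
def grip(b):t,e=bar2(b);return t,e,pt(t,e,AL,PE)
E
python3 - <<'E'
from h import *
print(AL,PE)
for b in[(39.5,144.4),(45,125),(50.7,105),(50.7,85),(50.7,80),(50.7,73),(50.7,64),(43.7,64)]:
    t,e,g=grip(b);print(b,round(t,2),round(e,2),(g-[-2.5,157]).round(1))
E
```

```text
91.1587389276281 26.597643166192082
(39.5, 144.4) 0.98 0.36 [ 0. -0.]
(45, 125) 0.98 0.2 [  8.1 -12.9]
(50.7, 105) 1.13 0.03 [ 17.7 -26.3]
(50.7, 85) 1.18 -0.14 [ 22.3 -40.9]
(50.7, 80) 1.22 -0.18 [ 23.7 -44.6]
(50.7, 73) 1.29 -0.24 [ 25.7 -49.9]
(50.7, 64) 1.41 -0.32 [ 28.5 -56.8]
(43.7, 64) 1.06 -0.3 [ 20.7 -57.4]
```

>>> step_arm(
  rows=[
    [[2.5,0,4],0],
    [[5,0,8],0],
    [[8,0,13],0],
    [[11,0,17],0],
    [[14,0,21],0],
    [[17.5,0,26],0],
    [[19,0,31],0],
    [[20.5,0,36],0],
    [[22,0,41],0],
    [[22,0,41],0],
    [[22,0,41],0],
  ],
)

```text
time: 4.7
tool_pos: [511.4, 43.9, 107.7]
tcp_rot: [-180.0, -0.0, 74.5]
ft_force: [3.2, -1.1, -0.6]
finger_gap: 8.6
grip_force: 26.2
```

```bash
python3 - <<'E'
from h import *
from bench import *
import pickle
s=r.sense();print(form(s["tool_pos"]),s["tool_pos"],s["ft_force"],s["finger_gap"],s["grip_force"])
C=get_calibration("wrist");pickle.dump(C,open("c3.pkl","wb"));im=snapshot("wrist");cv2.imwrite("pics/w3.png",im)
si=snapshot("side");cv2.imwrite("pics/s3.png",si)
o=np.hstack([cv2.resize(im[60:340,160:400],(480,560)),cv2.resize(si[180:280,250:307+0],(319,560),interpolation=cv2.INTER_CUBIC)])
cv2.imwrite("pics/v3.png",o)
E
```

```text
[ 19.72847203   1.09039801 107.66398352] [511.4408108   43.8853544  107.66398352] [ 3.15685437 -1.14027651 -0.55356199] 8.593790579885502 26.221439838409424
```

View pics/v3.png

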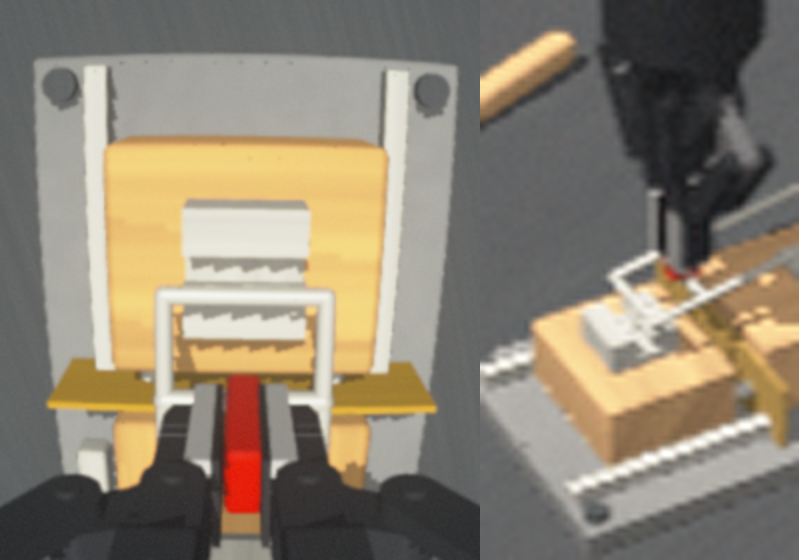

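The bar now hangs just above the keeper, at crop (245,296). The back block's near edge is at v≈258 and the bar hides the lip's far edge. Now the offset.

```bash
python3 - <<'E'
from h import *
import pickle
C=pickle.load(open("c3.pkl","rb"));im=cv2.imread("pics/w3.png");g=cv2.cvtColor(im,cv2.COLOR_BGR2GRAY)
V=lambda u,v,z:form(onz(C,(160+u/2,60+v/2),z,True)).round(1)
print("far",V(245,207,70.5),"near",V(245,258,70.5),"lipnear",V(245,334,70.5))
for z in(80,84,88,92):print(z,V(245,296,z))
for c in((160,296),(332,296)):print(V(*c,86))
for c in((183,258),(309,262)):print(V(*c,70.5))
print(g[155:240,282].tolist())
print(g[155:240,252:256].mean(1).astype(int).tolist())
E
```

```text
far [67.9  0.5 70.5] near [54.   0.4 70.5] lipnear [32.1  0.3 70.5]
80 [46.3  0.4 80. ]
84 [47.6  0.5 84. ]
88 [49.   0.5 88. ]
92 [50.3  0.5 92. ]
[48.2 21.7 86. ]
[ 48.4 -21.3  86. ]
[53.9 17.1 70.5]
[ 53.  -16.9  70.5]
[202, 202, 203, 202, 189, 165, 160, 158, 166, 196, 225, 229, 228, 226, 222, 223, 225, 225, 227, 226, 225, 226, 227, 228, 227, 228, 229, 231, 231, 231, 231, 231, 229, 204, 159, 147, 148, 151, 144, 149, 162, 204, 224, 227, 225, 209, 183, 189, 197, 197, 215, 235, 244, 242, 235, 225, 210, 177, 153, 146, 149, 148, 154, 183, 219, 228, 230, 231, 231, 230, 230, 229, 229, 226, 193, 140, 123, 137, 172, 193, 197, 200, 203, 202, 201]
[202, 203, 203, 201, 188, 173, 168, 164, 175, 207, 225, 227, 225, 224, 222, 221, 222, 224, 225, 225, 225, 226, 226, 226, 227, 228, 229, 230, 231, 230, 230, 229, 225, 215, 205, 209, 215, 216, 217, 220, 222, 223, 223, 223, 217, 192, 169, 174, 188, 204, 224, 241, 244, 240, 231, 221, 200, 167, 150, 149, 148, 148, 166, 206, 226, 229, 231, 230, 230, 228, 225, 222, 223, 204, 160, 130, 125, 129, 141, 143, 141, 143, 142, 137, 131]
```

>>> step_arm(
  rows=[
    [[1.5,0,1],0],
    [[3,0,3],0],
    [[4,0,5],0],
    [[4.7,0,7],0],
    [[4.7,0,7],0],
    [[4.7,0,7],0],
  ],
)

```text
time: 5.4
tool_pos: [512.7, 48.0, 101.0]
tcp_rot: [180.0, 0.0, 74.4]
ft_force: [1.7, -3.9, 2.3]
finger_gap: 8.4
grip_force: 26.7
```

>>> step_arm(
  rows=[
    [[0.3,0,1],0],
    [[0.7,0,2],0],
    [[1,0,3],0],
    [[1,0,3],0],
    [[1,0,3],0],
  ],
)

```text
time: 5.9
tool_pos: [513.5, 49.8, 98.6]
tcp_rot: [179.9, -0.1, 74.5]
ft_force: [2.5, -0.8, 5.9]
finger_gap: 8.4
grip_force: 27.5
```

```bash
python3 - <<'E'
from h import *
from bench import *
import pickle
s=r.sense();print(form(s["tool_pos"]),s["ft_force"],"form fx",s["ft_force"]@AX)
C=get_calibration("wrist");pickle.dump(C,open("c4.pkl","wb"));im=snapshot("wrist");cv2.imwrite("pics/w4.png",im)
g=cv2.cvtColor(im,cv2.COLOR_BGR2GRAY)
V=lambda v,z:form(onz(C,(282,v),z,True))[0].round(1)
p=g[:,255:262].mean(1).astype(int);print(list(zip(range(150,250),p[150:250])))
print("keeper z70.5 rows",[(v,V(v,70.5)) for v in range(160,220,6)]);print("bar z74",[(v,V(v,74)) for v in range(180,220,4)])
E
```

```text
[25.9693207   0.68560904 98.62148208] [ 2.53055749 -0.79625235  5.88297825] form fx -0.08177558009091634
[(150, np.int64(211)), (151, np.int64(210)), (152, np.int64(210)), (153, np.int64(210)), (154, np.int64(211)), (155, np.int64(212)), (156, np.int64(212)), (157, np.int64(212)), (158, np.int64(210)), (159, np.int64(209)), (160, np.int64(207)), (161, np.int64(206)), (162, np.int64(204)), (163, np.int64(203)), (164, np.int64(203)), (165, np.int64(202)), (166, np.int64(201)), (167, np.int64(202)), (168, np.int64(201)), (169, np.int64(201)), (170, np.int64(202)), (171, np.int64(202)), (172, np.int64(197)), (173, np.int64(179)), (174, np.int64(161)), (175, np.int64(158)), (176, np.int64(159)), (177, np.int64(159)), (178, np.int64(164)), (179, np.int64(191)), (180, np.int64(219)), (181, np.int64(227)), (182, np.int64(226)), (183, np.int64(225)), (184, np.int64(223)), (185, np.int64(221)), (186, np.int64(222)), (187, np.int64(223)), (188, np.int64(225)), (189, np.int64(225)), (190, np.int64(225)), (191, np.int64(225)), (192, np.int64(225)), (193, np.int64(225)), (194, np.int64(226)), (195
[... 1033 characters left out ...]
2, np.int64(230)), (243, np.int64(229)), (244, np.int64(228)), (245, np.int64(215)), (246, np.int64(167)), (247, np.int64(138)), (248, np.int64(138)), (249, np.int64(148))]
keeper z70.5 rows [(160, np.float64(77.6)), (166, np.float64(74.5)), (172, np.float64(71.4)), (178, np.float64(68.3)), (184, np.float64(65.2)), (190, np.float64(62.1)), (196, np.float64(58.9)), (202, np.float64(55.7)), (208, np.float64(52.5)), (214, np.float64(49.2))]
bar z74 [(180, np.float64(68.1)), (184, np.float64(66.1)), (188, np.float64(64.0)), (192, np.float64(62.0)), (196, np.float64(59.9)), (200, np.float64(57.8)), (204, np.float64(55.7)), (208, np.float64(53.6)), (212, np.float64(51.5)), (216, np.float64(49.3))]
```

>>> step_arm(
  rows=[
    [[0.5,0,0],0],
    [[1,0,0],0],
    [[1,0,0],0],
    [[1,0,0],0],
  ],
)

```text
time: 6.35
tool_pos: [513.4, 50.2, 98.0]
tcp_rot: [180.0, -0.0, 74.5]
ft_force: [2.7, -2.1, 5.1]
finger_gap: 8.6
grip_force: 27.1
```

>>> step_arm(
  rows=[
    [[0.3,0,0.7],0],
    [[0.6,0,1.5],0],
    [[0.6,0,1.5],0],
    [[0.6,0,1.5],0],
  ],
)

```text
time: 6.75
tool_pos: [513.5, 50.7, 96.4]
tcp_rot: [180.0, -0.0, 74.5]
ft_force: [4.0, -2.0, 3.5]
finger_gap: 8.3
grip_force: 27.2
```

>>> step_arm(
  rows=[
    [[0.3,0,1],0],
    [[0.6,0,2],0],
    [[0.6,0,2],0],
    [[0.6,0,2],0],
  ],
)

```text
time: 7.15
tool_pos: [513.5, 51.3, 94.1]
tcp_rot: [-180.0, -0.0, 74.5]
ft_force: [3.9, -1.4, 1.5]
finger_gap: 8.5
grip_force: 27.0
```

>>> step_arm(
  rows=[
    [[0.3,0,1],0],
    [[0.6,0,2],0],
    [[0.6,0,2],0],
    [[0.6,0,2],0],
  ],
)

```text
time: 7.55
tool_pos: [513.7, 51.6, 92.7]
tcp_rot: [180.0, 0.0, 74.5]
ft_force: [1.8, -3.2, 5.7]
finger_gap: 8.7
grip_force: 27.7
```

```bash
python3 - <<'E'
from h import *
from bench import *
s=r.sense();print(form(s["tool_pos"]),s["ft_force"],"form fx",s["ft_force"]@AX)
C=get_calibration("wrist");im=snapshot("wrist");cv2.imwrite("pics/w5.png",im)
V=lambda v,z:form(onz(C,(282,v),z,True))[0].round(1)
g=cv2.cvtColor(im,cv2.COLOR_BGR2GRAY)
print(list(zip(range(170,260),g[170:260,255:262].mean(1).astype(int).tolist())))
print(list(zip(range(170,260),g[170:260,210:216].mean(1).astype(int).tolist())))
print([(v,V(v,70.5),V(v,65)) for v in range(190,240,6)])
si=snapshot("side");cv2.imwrite("pics/s5.png",si)
cv2.imwrite("pics/v5.png",np.hstack([cv2.resize(im[130:270,200:360],(480,420)),cv2.resize(si[200:270,255:307],(312,420),interpolation=cv2.INTER_CUBIC)]))
E
```

```text
[27.78602811  1.03491909 92.71329723] [ 1.76605598 -3.23978863  5.68621874] form fx -2.641022241199047
[(170, 201), (171, 201), (172, 200), (173, 201), (174, 201), (175, 201), (176, 203), (177, 202), (178, 190), (179, 164), (180, 157), (181, 158), (182, 159), (183, 158), (184, 162), (185, 183), (186, 214), (187, 225), (188, 226), (189, 225), (190, 224), (191, 221), (192, 221), (193, 222), (194, 224), (195, 225), (196, 224), (197, 225), (198, 225), (199, 225), (200, 226), (201, 226), (202, 227), (203, 228), (204, 230), (205, 230), (206, 231), (207, 230), (208, 230), (209, 229), (210, 222), (211, 192), (212, 146), (213, 140), (214, 181), (215, 225), (216, 242), (217, 243), (218, 237), (219, 228), (220, 218), (221, 190), (222, 171), (223, 164), (224, 161), (225, 179), (226, 213), (227, 226), (228, 228), (229, 228), (230, 226), (231, 226), (232, 224), (233, 222), (234, 222), (235, 223), (236, 225), (237, 226), (238, 225), (239, 225), (240, 226), (241, 226), (242, 226), (243, 227), (244, 229), (245, 231), (246, 232), (247, 231), (248, 230), (249, 230), (250, 229), (251, 217), (252, 186), 
[... 852 characters left out ...]
 (234, 202), (235, 200), (236, 200), (237, 199), (238, 198), (239, 197), (240, 197), (241, 193), (242, 191), (243, 191), (244, 191), (245, 190), (246, 190), (247, 189), (248, 190), (249, 189), (250, 188), (251, 188), (252, 189), (253, 191), (254, 193), (255, 194), (256, 198), (257, 200), (258, 200), (259, 199)]
[(190, np.float64(65.4), np.float64(64.0)), (196, np.float64(62.4), np.float64(60.8)), (202, np.float64(59.3), np.float64(57.6)), (208, np.float64(56.2), np.float64(54.4)), (214, np.float64(53.0), np.float64(51.1)), (220, np.float64(49.8), np.float64(47.8)), (226, np.float64(46.5), np.float64(44.4)), (232, np.float64(43.2), np.float64(41.0)), (238, np.float64(39.9), np.float64(37.5))]
```

View pics/v5.png

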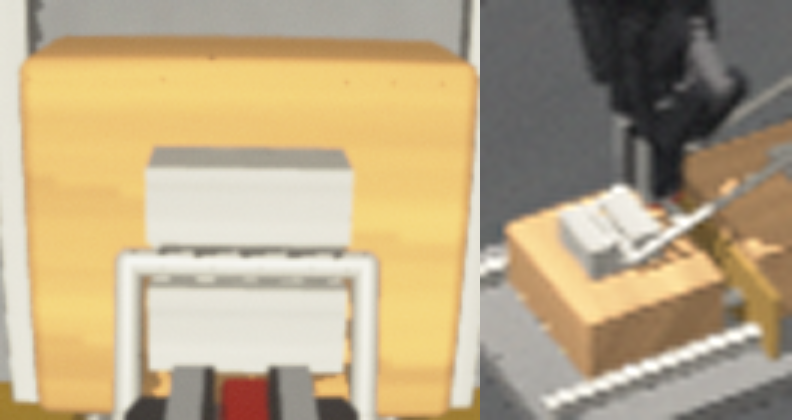

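>>> step_arm(
  rows=[
    [[0.2,0,0.7],0],
    [[0.3,0,1.3],0],
    [[0.3,0,1.3],0],
    [[0.3,0,1.3],0],
  ],
)

```text
time: 8.05
tool_pos: [513.8, 51.7, 92.5]
tcp_rot: [180.0, 0.0, 74.5]
ft_force: [-4.6, -3.5, 17.0]
finger_gap: 8.6
grip_force: 29.3
```

>>> step_arm(
  rows=[
    [[0,0,-0.7],0],
    [[0,0,-1.4],0],
    [[0,0,-1.4],0],
  ],
)

```text
time: 8.35
tool_pos: [513.7, 51.7, 92.7]
tcp_rot: [180.0, 0.0, 74.4]
ft_force: [2.1, -4.7, 6.5]
finger_gap: 8.7
grip_force: 27.6
```

>>> step_arm(
  rows=[
    [[-1,0,0.1],0],
    [[-2,0,0.2],0],
    [[-3,0,0.2],0],
    [[-3,0,0.2],0],
    [[-3,0,0.2],0],
  ],
)

```text
time: 8.85
tool_pos: [513.3, 50.0, 92.7]
tcp_rot: [180.0, -0.1, 74.5]
ft_force: [3.3, 2.0, 6.0]
finger_gap: 8.5
grip_force: 27.6
```

>>> step_arm(
  rows=[
    [[-1,0,0],0],
    [[-2,0,0],0],
    [[-2,0,0],0],
    [[-2,0,0],0],
  ],
)

```text
time: 9.25
tool_pos: [512.7, 48.1, 92.6]
tcp_rot: [180.0, -0.1, 74.5]
ft_force: [3.9, 3.2, 5.4]
finger_gap: 8.5
grip_force: 27.5
```

>>> step_arm(
  rows=[
    [[-1,0,0],0],
    [[-2,0,0],0],
    [[-2,0,0],0],
    [[-2,0,0],0],
  ],
)

```text
time: 9.65
tool_pos: [512.3, 46.5, 92.5]
tcp_rot: [180.0, -0.1, 74.5]
ft_force: [4.4, 4.3, 2.7]
finger_gap: 8.5
grip_force: 27.3
```

>>> step_arm(
  rows=[
    [[-0.7,0,0],0],
    [[-1.5,0,0],0],
    [[-1.5,0,0],0],
    [[-1.5,0,0],0],
  ],
)

```text
time: 10.05
tool_pos: [512.2, 46.3, 92.5]
tcp_rot: [180.0, -0.3, 74.5]
ft_force: [7.5, 10.3, 2.0]
finger_gap: 8.1
grip_force: 27.1
```

```bash
python3 - <<'E'
from h import *
from bench import *
s=r.sense();print(form(s["tool_pos"]),s["ft_force"],"form fx",s["ft_force"]@AX)
C=get_calibration("wrist");im=snapshot("wrist");cv2.imwrite("pics/w6.png",im)
V=lambda v,z:form(onz(C,(282,v),z,True))[0].round(1)
g=cv2.cvtColor(im,cv2.COLOR_BGR2GRAY)
print(list(zip(range(185,260),g[185:260,255:262].mean(1).astype(int).tolist())))
print("wire/side bar cols",list(zip(range(185,260),g[185:260,241:246].mean(1).astype(int).tolist())))
print([(v,V(v,70.5),V(v,63.5)) for v in range(180,240,6)])
E
```

```text
[22.2886741   0.99676459 92.53594392] [ 7.45998957 10.29454669  1.99454878] form fx 11.929151632131454
[(185, 223), (186, 223), (187, 223), (188, 223), (189, 224), (190, 224), (191, 225), (192, 226), (193, 227), (194, 229), (195, 229), (196, 229), (197, 228), (198, 228), (199, 227), (200, 215), (201, 180), (202, 151), (203, 145), (204, 145), (205, 154), (206, 179), (207, 210), (208, 222), (209, 224), (210, 224), (211, 221), (212, 203), (213, 173), (214, 160), (215, 169), (216, 204), (217, 224), (218, 226), (219, 225), (220, 225), (221, 224), (222, 223), (223, 221), (224, 219), (225, 220), (226, 222), (227, 224), (228, 223), (229, 223), (230, 224), (231, 224), (232, 224), (233, 225), (234, 226), (235, 228), (236, 229), (237, 229), (238, 229), (239, 228), (240, 228), (241, 228), (242, 228), (243, 224), (244, 189), (245, 145), (246, 132), (247, 137), (248, 145), (249, 169), (250, 190), (251, 186), (252, 169), (253, 163), (254, 163), (255, 160), (256, 159), (257, 158), (258, 157), (259, 154)]
wire/side bar cols [(185, 203), (186, 202), (187, 198), (188, 196), (189, 195), (190, 196), (191
[... 554 characters left out ...]
218), (238, 218), (239, 218), (240, 217), (241, 217), (242, 217), (243, 217), (244, 216), (245, 216), (246, 216), (247, 215), (248, 216), (249, 215), (250, 215), (251, 215), (252, 215), (253, 214), (254, 214), (255, 214), (256, 215), (257, 214), (258, 214), (259, 215)]
[(180, np.float64(65.1), np.float64(63.5)), (186, np.float64(62.1), np.float64(60.3)), (192, np.float64(59.0), np.float64(57.2)), (198, np.float64(56.0), np.float64(53.9)), (204, np.float64(52.9), np.float64(50.7)), (210, np.float64(49.7), np.float64(47.4)), (216, np.float64(46.6), np.float64(44.1)), (222, np.float64(43.3), np.float64(40.8)), (228, np.float64(40.1), np.float64(37.4)), (234, np.float64(36.8), np.float64(33.9))]
```

The bar meets the post at about 12 N, and beside the keeper it appears at x≈43.5 on the seat, under the lip. It's hooked. I'll ease off the pull and let go.

>>> step_arm(
  rows=[
    [[0.8,0,0],0],
    [[0.8,0,0],0],
  ],
)

```text
time: 10.3
tool_pos: [512.2, 46.4, 92.5]
tcp_rot: [180.0, -0.2, 74.5]
ft_force: [6.5, 6.5, 3.2]
finger_gap: 8.3
grip_force: 27.3
```

>>> step_arm(
  rows=[
    [[0,0,0],0],
    [[0,0,0],0],
    [[0,0,0],0],
    [[0,0,0],0],
  ],
  fingers=0.3,
)

```text
time: 10.7
tool_pos: [510.9, 44.6, 91.6]
tcp_rot: [-179.9, 0.0, 74.4]
ft_force: [-1.1, 1.1, -0.3]
finger_gap: 25.9
grip_force: 0.0
```

>>> step_arm(
  rows=[
    [[0,0,-8],0],
    [[0,0,-25],0],
    [[0,0,-55],0],
    [[0,0,-90],0],
    [[0,0,-90],0],
    [[0,0,-90],0],
  ],
)

```text
time: 11.3
tool_pos: [512.6, 44.6, 184.0]
tcp_rot: [179.8, -0.0, 74.4]
ft_force: [0.6, 0.1, -0.6]
finger_gap: 25.5
grip_force: 0.0
```

```bash
python3 - <<'E'
from h import *
from bench import *
import pickle
s=r.sense();print(form(s["tool_pos"]),s["ft_force"],s["finger_gap"])
C=get_calibration("wrist");pickle.dump(C,open("c7.pkl","wb"));im=snapshot("wrist");cv2.imwrite("pics/w7.png",im)
S=get_calibration("side");si=snapshot("side");cv2.imwrite("pics/s7.png",si)
for n,i,b in(("w",im,(200,100,400,420)),("s",si,(250,185,340,260))):
    m=red(i);k=np.zeros_like(m);k[b[1]:b[3],b[0]:b[2]]=m[b[1]:b[3],b[0]:b[2]]
    nn,l,st,ce=cv2.connectedComponentsWithStats(k);print(n,[(st[j].tolist(),ce[j].round(1).tolist()) for j in range(1,nn) if st[j][4]>10])
cv2.imwrite("pics/v7.png",np.hstack([cv2.resize(im[100:380,170:380],(420,560)),cv2.resize(si[190:270,255:308],(371,560),interpolation=cv2.INTER_CUBIC)]))
E
```

```text
[ 20.7564196    0.18444255 183.9629134 ] [ 0.59233785  0.12626219 -0.63148542] 25.537532027490343
w [([274, 202, 12, 34, 345], [279.4, 219.2]), ([262, 338, 32, 23, 675], [277.9, 348.7])]
s [([315, 199, 9, 14, 78], [318.8, 205.7]), ([283, 222, 7, 12, 57], [286.1, 227.1])]
```

View pics/v7.png

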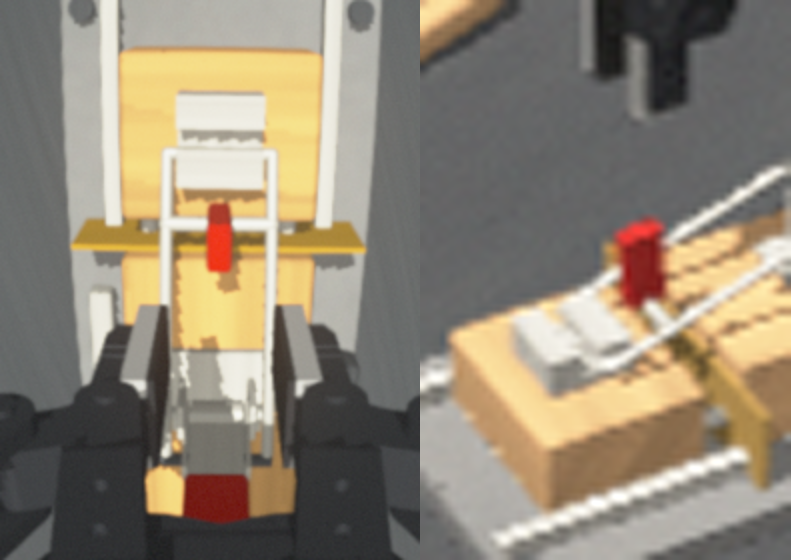

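The tab is free and upright, and the side view shows the bar end at the keeper. I'll check that the bar still lies under the lip.

```bash
python3 - <<'E'
from h import *
from bench import *
import pickle
C=pickle.load(open("c7.pkl","rb"));im=cv2.imread("pics/w7.png");g=cv2.cvtColor(im,cv2.COLOR_BGR2GRAY)
for c in((265,272),(290,298),(254,257),(303,305)):print(c,g[140:200,c[0]:c[1]].mean(1).astype(int).tolist())
V=lambda v,z:form(onz(C,(282,v),z,True))[0].round(1)
print([(v,V(v,70.5),V(v,63.5),V(v,73)) for v in range(144,200,6)])
S=get_calibration("side")
for n,w,sd in(("lev",(277.9,348.7),(318.8,205.7)),("tab",(279.4,219.2),(286.1,227.1))):
    P=tri([ray(C,w,True),ray(S,sd)]);print(n,form(P).round(1))
si=cv2.imread("pics/s7.png")
cv2.imwrite("pics/v8.png",np.hstack([cv2.resize(im[135:205,235:320],(510,420),interpolation=cv2.INTER_CUBIC),cv2.resize(si[222:252,260:290-10],(280,420),interpolation=cv2.INTER_CUBIC)]))
E
```

```text
(265, 272) [212, 211, 212, 212, 209, 190, 176, 201, 230, 234, 233, 231, 231, 232, 233, 233, 233, 234, 234, 236, 238, 237, 237, 235, 219, 174, 158, 160, 169, 192, 214, 228, 225, 208, 209, 227, 234, 234, 233, 231, 230, 231, 233, 233, 233, 233, 233, 235, 237, 237, 236, 236, 235, 227, 192, 147, 135, 134, 138, 160]
(290, 298) [211, 211, 211, 211, 210, 195, 176, 188, 228, 235, 234, 232, 231, 233, 233, 234, 234, 234, 235, 235, 237, 237, 237, 236, 227, 189, 161, 159, 161, 177, 206, 228, 233, 225, 213, 223, 233, 235, 234, 232, 231, 232, 232, 233, 233, 233, 234, 235, 236, 237, 236, 236, 236, 233, 210, 156, 135, 134, 135, 145]
(254, 257) [212, 212, 212, 213, 213, 214, 215, 214, 215, 214, 214, 214, 215, 215, 215, 216, 214, 212, 209, 208, 210, 211, 213, 213, 213, 213, 213, 213, 214, 215, 215, 215, 213, 213, 229, 244, 245, 237, 225, 212, 204, 203, 205, 206, 205, 204, 203, 203, 201, 202, 202, 201, 201, 198, 197, 196, 195, 194, 194, 194]
(303, 305) [212, 212, 210, 210, 211, 213, 214, 214, 217, 218, 217, 216, 217, 217, 217, 217, 217, 217, 218, 217, 216, 210, 212, 220, 218, 215, 211, 210, 207, 205, 204, 209, 214, 214, 216, 233, 243, 242, 230, 219, 207, 206, 206, 207, 207, 207, 207, 207, 207, 208, 213, 219, 218, 217, 217, 214, 212, 208, 207, 210]
[(144, np.float64(70.2), np.float64(69.4), np.float64(70.5)), (150, np.float64(65.6), np.float64(64.7), np.float64(66.0)), (156, np.float64(61.0), np.float64(59.9), np.float64(61.4)), (162, np.float64(56.4), np.float64(55.1), np.float64(56.8)), (168, np.float64(51.7), np.float64(50.3), np.float64(52.2)), (174, np.float64(47.0), np.float64(45.5), np.float64(47.5)), (180, np.float64(42.2), np.float64(40.6), np.float64(42.8)), (186, np.float64(37.4), np.float64(35.6), np.float64(38.0)), (192, np.float64(32.6), np.float64(30.7), np.float64(33.2)), (198, np.float64(27.7), np.float64(25.6), np.float64(28.4))]
lev [-83.9   1.6 123.9]
tab [17.1  0.8 89.7]
```

View pics/v8.png

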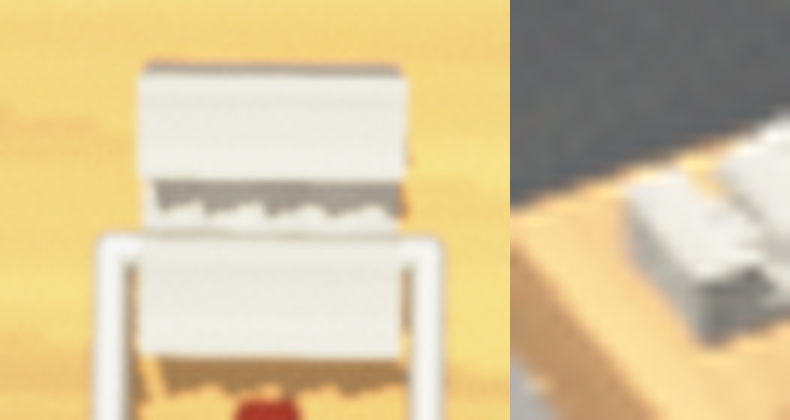

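The lip covers the bar across its whole width, so it is hooked. The lever stands at about 1.1 rad. Next I'll work out the closing arc for the shut fingertips.

```bash
python3 - <<'E'
from h import *
from bench import *
s=r.sense();f=form(s["tool_pos"]);print(f,shift(s,world(-55,1.4,184),74.4),shift(s,world(-55,1.4,144),74.4))
for t in np.arange(1.3,-.05,-.1):
    c=np.array([-65,80])+56*np.array([-np.cos(t),np.sin(t)])+3.5*np.array([np.sin(t),np.cos(t)])+[11,11]
    print(round(t,2),c.round(1),"from start (tool x, z):",(c-[-55,144]).round(1)*[1,-1])
E
```

```text
[ 20.35824304   1.60812252 181.53923593] (array([-75.4,   0. ,  -2.4]), np.float64(0.0)) (array([-75.3,   0.1,  37.6]), np.float64(0.0))
1.3 [-65.6 145.9] from start (tool x, z): [-10.6  -1.9]
1.2 [-71.  144.5] from start (tool x, z): [-16.   -0.5]
1.1 [-76.3 142.5] from start (tool x, z): [-21.3   1.5]
1.0 [-81.3 140. ] from start (tool x, z): [-26.3   4. ]
0.9 [-86.1 137. ] from start (tool x, z): [-31.1   7. ]
0.8 [-90.5 133.6] from start (tool x, z): [-35.5  10.4]
0.7 [-94.6 129.8] from start (tool x, z): [-39.6  14.2]
0.6 [-98.2 125.5] from start (tool x, z): [-43.2  18.5]
0.5 [-101.5  120.9] from start (tool x, z): [-46.5  23.1]
0.4 [-104.2  116. ] from start (tool x, z): [-49.2  28. ]
0.3 [-106.5  110.9] from start (tool x, z): [-51.5  33.1]
0.2 [-108.2  105.6] from start (tool x, z): [-53.2  38.4]
0.1 [-109.4  100.1] from start (tool x, z): [-54.4  43.9]
-0.0 [-110.    94.5] from start (tool x, z): [-55.   49.5]
```

>>> step_arm(
  rows=[
    [[-40,0,0],0],
    [[-76,1,0],0],
    [[-76,1,0],0],
    [[-76,1,20],0],
    [[-76,1,40],0],
    [[-76,1,40],0],
    [[-76,1,40],0],
  ],
  fingers=0,
)

```text
time: 12.1
tool_pos: [491.4, -28.3, 141.4]
tcp_rot: [-179.8, 0.0, 74.5]
ft_force: [0.3, -1.0, 0.2]
finger_gap: -0.1
grip_force: 0.0
```

>>> step_arm(
  rows=[
    [[-5,0,-2.5],0],
    [[-10,0,-3.5],0],
    [[-13,0,-3],0],
    [[-16,0,-3],0],
    [[-18,0,-2],0],
    [[-20,0,-1.5],0],
    [[-21,0,-1],0],
    [[-21,0,-1],0],
  ],
)

```text
time: 12.9
tool_pos: [486.9, -48.7, 143.6]
tcp_rot: [180.0, -0.1, 74.5]
ft_force: [0.2, 5.6, 4.1]
finger_gap: 0.3
grip_force: 2.7
```

```bash
python3 - <<'E'
from h import *
from bench import *
s=r.sense();print(form(s["tool_pos"]),s["ft_force"],s["ft_force"]@AX)
E
```

```text
[-75.99960443  -0.36278141 143.6303144 ] [0.16475665 5.56448817 4.09167271] 5.401470059635257
```

>>> step_arm(
  rows=[
    [[-2.5,0,1.2],0],
    [[-5,0,2.5],0],
    [[-7.5,0,4],0],
    [[-10,0,5.5],0],
    [[-12,0,7.2],0],
    [[-14.5,0,9],0],
    [[-14.5,0,9],0],
  ],
)

```text
time: 13.6
tool_pos: [483.1, -63.4, 134.9]
tcp_rot: [179.9, 0.0, 74.5]
ft_force: [-0.6, 1.1, 4.5]
finger_gap: 0.1
grip_force: 2.2
```

>>> step_arm(
  rows=[
    [[-2,0,1.9],0],
    [[-4,0,3.8],0],
    [[-6,0,5.8],0],
    [[-7.7,0,8],0],
    [[-7.7,0,8],0],
  ],
)

```text
time: 14.1
tool_pos: [481.1, -71.1, 126.9]
tcp_rot: [179.9, 0.1, 74.5]
ft_force: [-0.3, -0.1, 4.7]
finger_gap: -0.1
grip_force: 1.9
```

```bash
python3 - <<'E'
from h import *
from bench import *
s=r.sense();print(form(s["tool_pos"]),s["ft_force"],s["ft_force"]@AX)
E
```

```text
[-99.17583639  -0.85520873 126.92910509] [-0.33836764 -0.05379284  4.69920461] -0.14334835650319916
```

>>> step_arm(
  rows=[
    [[-1.7,-0.5,2.3],0],
    [[-3.3,-1,4.6],0],
    [[-4.7,-1,7],0],
    [[-6,-1,9.5],0],
    [[-7.2,-1,12],0],
    [[-8,-1,14.5],0],
    [[-8,-1,14.5],0],
  ],
)

```text
time: 14.8
tool_pos: [477.9, -78.5, 111.9]
tcp_rot: [179.9, 0.0, 74.4]
ft_force: [1.5, -0.9, 2.3]
finger_gap: -0.4
grip_force: 1.0
```

>>> step_arm(
  rows=[
    [[-0.7,0,2],0],
    [[-1.2,0,4],0],
    [[-1.7,0,6],0],
    [[-1.7,0,6],0],
  ],
)

```text
time: 15.2
tool_pos: [476.6, -79.3, 105.0]
tcp_rot: [-179.9, -0.0, 74.5]
ft_force: [-0.3, 0.4, 1.4]
finger_gap: -0.1
grip_force: 0.3
```

>>> step_arm(
  rows=[
    [[-0.4,0,2],0],
    [[-0.8,0,4],0],
    [[-0.8,0,4],0],
    [[-0.8,0,4],0],
  ],
)

```text
time: 15.6
tool_pos: [476.6, -80.1, 101.4]
tcp_rot: [-180.0, -0.0, 74.5]
ft_force: [0.1, -0.9, 0.2]
finger_gap: 0.0
grip_force: 0.0
```

>>> step_arm(
  rows=[
    [[0,0,1.5],0],
    [[0,0,3],0],
    [[0,0,4.5],0],
    [[0,0,4.5],0],
    [[0,0,4.5],0],
  ],
)

```text
time: 16.1
tool_pos: [476.9, -80.2, 97.2]
tcp_rot: [-180.0, -0.0, 74.5]
ft_force: [0.7, -0.2, 0.1]
finger_gap: -0.2
grip_force: 0.0
```

>>> step_arm(
  rows=[
    [[0,0,1],0],
    [[0,0,2],0],
    [[0,0,2],0],
    [[0,0,2],0],
  ],
)

```text
time: 16.5
tool_pos: [476.9, -80.3, 95.2]
tcp_rot: [-180.0, -0.0, 74.5]
ft_force: [-0.2, 0.1, 0.7]
finger_gap: -0.1
grip_force: 0.0
```

>>> step_arm(
  rows=[
    [[0,0,1],0],
    [[0,0,1.5],0],
    [[0,0,1.5],0],
    [[0,0,1.5],0],
  ],
)

```text
time: 16.9
tool_pos: [477.1, -80.4, 94.4]
tcp_rot: [180.0, 0.0, 74.5]
ft_force: [-1.3, -0.6, 5.4]
finger_gap: 0.3
grip_force: 2.7
```

The fingers touch the lever at flat height (94.4 mm against 94.5 expected) with 5 N. I'll withdraw and check.

>>> step_arm(
  rows=[
    [[0,0,-15],0],
    [[0,0,-50],0],
    [[0,0,-100],0],
    [[10,0,-130],0],
    [[25,0,-130],0],
    [[25,0,-130],0],
    [[25,0,-130],0],
  ],
)

```text
time: 17.6
tool_pos: [483.2, -56.1, 223.2]
tcp_rot: [-179.9, 0.0, 74.5]
ft_force: [-1.2, -0.8, -0.3]
finger_gap: 0.0
grip_force: 0.0
```

```bash
python3 - <<'E'
from h import *
from bench import *
s=r.sense();print(form(s["tool_pos"]),s["ft_force"])
im=snapshot("wrist");si=snapshot("side")
cv2.imwrite("pics/v9.png",np.hstack([cv2.resize(im[60:340,150:400],(450,504)),cv2.resize(si[190:274,250:308],(348,504),interpolation=cv2.INTER_CUBIC)]))
E
```

```text
[-84.1810234    1.18036223 223.16593302] [-1.15053803 -0.79673797 -0.28094854]
```

View pics/v9.png

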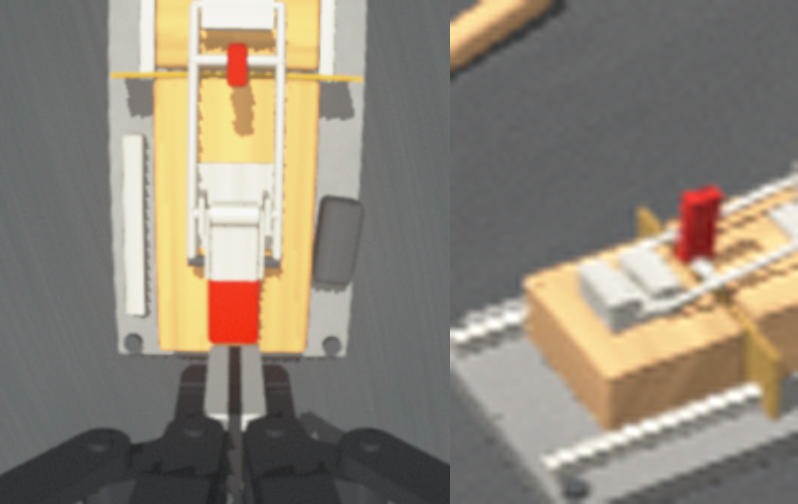

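The lever lies flat (red grip at (233,312)), the bar is under the lip with the moving half drawn in against the sheet, and the chisel and dolly look undisturbed. I'm handing in.

```bash
python3 -c "
from bench import r
print(r.hand_in())"
```

```text
the job is handed in; nothing more can be done
None
```

The draw latch is closed and handed in: the bar is hooked under the keeper's lip, the lever is flat past centre, and the gripper is clear. Readings stayed below about 18 N, and no other tool was touched.

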